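Unlock and open the orange-lidded control box

ROBOT

A 6-joint arm with a two-finger parallel gripper is mounted at the origin on the work surface. World frame = base frame: x ahead of the robot, y to its left, z up, the work surface at z = 0. Lengths are in m, angles in rad, forces in N, time in s.
With the tool pointing down it reaches from about 0.325 to 0.925 m from the base axis. Payload 3.1 kg.
Tool frame: the origin (TCP) lies midway between the tips of the shut fingers; the grasp point (between the pads) lies 19 mm behind it; y points along the fingers, x is the direction in which the jaws open and shut, and the axes are right-handed (so a half turn about y gives the same grasp; the last joint's range is limited). The gripper opens to 85 mm and grips with 20 to 120 N. Pads are 22 mm wide; open, the fingers measure 114 mm over their backs; the gripper's body (76 mm by 85 mm) begins 54 mm behind the grasp point. The pads swing forward as they close: fully open they stand 13 mm farther back than shut.
Start: joints at [1.08, 0.217, 1.613, -0, 1.311, -0.112], TCP at [0.231, 0.581, 0.231] pointing down, gripper open.
Joint ranges: [-2.75, 2.75], [-0.78, 2.1], [0.31, 2.55], [-1.13, 4.27], [0.13, 2.63], [-2.58, 2.58]. Speed limits (rad/s): [2.79, 2.79, 3.14, 3.14, 3.14, 3.14].

INTERFACE

Orientations are given as a rotation vector (axis times angle).
In Python, from bench import * gives the robot as it stands. The module is installed in compiled form; this text tells all that it offers.
- The arm moves only by the tool arm_command, never from a script. Its argument "steps" is a list of rows, each a list of 7 numbers: the gripper command: -1 is shut, 1 is fully open, values between are in proportion, then the shift along the tool's x, y, z in mm, then the turn, a rotation vector about the tool's x, y, z in rad. A call has 1 to 8 rows; each row is the pose to reach, as a shift and turn from the pose commanded when the call began, along the tool's axes at that moment; what a row does not reach only later rows make up. A row lasts 1/10 s, in which the tool goes at most 50 mm and 8.59 degrees, less where a joint would pass 70% of its speed; a pose out of reach is approached as far as the arm can. A call with a gripper value outside its range is refused whole. The fingers move at their own pace and stop on an object; "newtons" is the grip in N (left out, the last holds). Time passes only in rows, so rows that repeat a pose let the fingers close. It gives the time, the measured TCP pose, the force and the opening at its end, in the units of the state.
- get_state(): the state, without advancing time (a new reading comes with each control period).
- read_camera(name): name is "side" or "top"; returns a dict with "color" (400x640x3 uint8, red, green, blue), "z_map" (400x640 float32, m along the optical axis (not along the pixel's ray), 0 where there is no reading), "K" (3x3 intrinsics, pixels), "rvec" (rotation vector, rad) and "tvec" (3), from world to camera coordinates, as OpenCV has them. Camera axes: x right, y down, z forward; pixel columns grow to the right and rows downward; lengths in m; the calibration is good to about 2 mm. A picture is of the moment at which its call begins.
- finish_job(): hands the job in, once; it reports no verdict.
The state is a dict: "time": time; "joint_pos": joint angles; "qd": joint speeds; "joint_torque": joint torques, N m; "eef_pos": TCP position; "ee_rot": TCP orientation; "ft_force": force on the tool from outside, world axes, zero at the start; "ft_torque": the same for the moment, N m; "gripper_width": opening from 0.0 (shut) to 1.0 (fully open).
Only numpy, scipy, OpenCV 4.12 (cv2) and the standard library are available. Lean on these libraries where they do the work, as an engineer would, in place of code of your own. Each camera call takes 0.05 s, during which the arm holds its last target.

TASK

Open the control box with the orange lid for service: turn the black wing knob on its lid a quarter turn counter-clockwise, fully to unlocked, then swing the lid up about its far edge to at least 60 degrees and let go; it stays where it is left. Leave the blue-lidded box locked and shut.

Things in the scene. Friction and masses are not known exactly. Their poses are not given: they have to be found in the camera images.
- orange_box: Grey box with an orange lid, fixed, 170 mm deep (x), 180 wide (y), yawed up to 26 degrees. Origin: centre of its underside on the bench; x points from its front (knob side, facing the robot) to the hinge, y left, z up. Shut, the flat 8 mm lid's top is at z = 88.5 mm. Hinge line along y at x = +85, z = 80.5 mm. Knob axis at x = -55 mm, y = 0, 140 mm from the hinge. Lid with knob: about 0.3 kg.
- orange_knob (a point): Good grip point of the black wing knob on the orange lid: on its axis, 28 mm above the lid's top. Base disc 38 mm across, 4 mm thick; on it a wing 44 mm long, 12 mm thick, with flat upright sides from 4 to 40 mm above the lid. A white line marks its pointer end. Axes: y along the wing to the pointer end, x across its 12 mm, z out of the lid.
- orange_latch (a joint): Turn of that knob, rad, growing counter-clockwise seen from above. 0 = locked: wing along the box's y, pointer to its left (+y) at the red mark. 1.571 = unlocked, end stop: wing along the box's x, pointer to the front edge (-x) at the green mark. Starts at 0 to 0.25. Friction about 0.06 N m; stays where left. A tongue under the lid holds it shut until about 1.15 rad.
- orange_lid (a joint): Opening of the orange lid, rad: 0 shut, grows as its front edge rises, stop at 1.45. A stiff hinge holds it at any angle; lifting by the knob takes about 6 N. The knob tilts with the lid, ending on its side away from the robot. An upright gripper with its fingers on the turned wing's flat sides (closing along the box's y) can follow the arc: the wing pivots between the pads.
- blue_latch (a joint): Turn of the knob, rad, on the bystander: an identical box with a blue lid. The two boxes may stand either way round, left and right. 0 to 0.25 = locked. Leave it so.

How it is judged:
By the outcome, as a careful person would: the job done as asked, in the order asked, and still so for the second after the job is handed in, with the robot touching nothing.
It also fails if it takes over 38 s, if anything falls off the work surface, if the arm or the gripper's body presses on something with over 40 N, if the wrist force passes 120 N, or if a joint passes its speed limit or range.

## Working session

There is one attempt and no reset: what is moved stays moved. The work goes in short steps, Python scripts to look and compute and a tool call to move; the robot and the scene stay as the last step left them, time stands still between calls to the robot, and variables do not carry over. Pictures are saved under pics/ and viewed, and the job is handed in when it is done.

Besides the shell and the picture viewer there is one more tool, called after "Emit:" as name(argument=value, ...) on one line, values as JSON. arm_command: Moves the arm, as the interface text tells. Its arguments: {"type":"object","properties":{"steps":{"type":"array","items":{"type":"array","items":{"type":"number"}}},"newtons":{"type":"number"}},"required":["steps"]}

```bash
mkdir -p pics; cat > h.py <<'E'
import numpy as np, cv2
from bench import *
from scipy.spatial.transform import Rotation as R
def cam(n):
    c=read_camera(n); c['R']=cv2.Rodrigues(np.array(c['rvec'],float))[0]; c['t']=np.array(c['tvec'],float).ravel(); return c
def ray_plane(c,uv,z):
    d=c['R'].T@np.linalg.inv(c['K'])@np.array([uv[0],uv[1],1.]); o=-c['R'].T@c['t']
    return o+d*(z-o[2])/d[2]
def deproj(c):
    v,u=np.mgrid[:400,:640]; z=c['z_map']; p=np.stack([u,v,np.ones_like(u)],-1)@np.linalg.inv(c['K']).T*z[...,None]
    return (p-c['t'])@c['R']
def proj(c,P):
    q=c['R']@np.array(P)+c['t']; q=c['K']@q; return q[:2]/q[2]
def save(c,n): cv2.imwrite('pics/'+n,c['color'][:,:,::-1])
E
python3 - <<'E'
from h import *
for n in('side','top'):
    c=cam(n); save(c,n+'0.png'); print(n,-c['R'].T@c['t'],c['R'][2], c['K'][0,0])
s=get_state(); print({k:np.round(v,3) for k,v in s.items()})
print(R.from_rotvec(s['ee_rot']).as_matrix().round(3))
E
```

```text
side [ 0.16729293 -0.40846649  0.66793372] [ 0.46864634  0.51016902 -0.72117832] 363.55131084932356
top [ 0.37476652 -0.00752543  1.1030876 ] [ 0.17958205  0.01150824 -0.98367568] 511.8417364346144
{'time': np.float64(0.1), 'joint_pos': array([ 1.08 ,  0.218,  1.615,  0.   ,  1.311, -0.112]), 'qd': array([ 0.002, -0.002, -0.004, -0.   , -0.001, -0.001]), 'joint_torque': array([-0.0000e+00, -3.9808e+01, -3.0497e+01, -0.0000e+00,  4.0000e-03,
       -0.0000e+00]), 'eef_pos': array([0.231, 0.58 , 0.23 ]), 'ee_rot': array([-1.366, -0.924,  0.928]), 'ft_force': array([-0.459, -0.123, -0.069]), 'ft_torque': array([ 0.036,  0.018, -0.001]), 'gripper_width': np.float64(1.0)}
[[ 0.37  -0.001 -0.929]
 [ 0.929 -0.002  0.37 ]
 [-0.002 -1.     0.   ]]
```

View pics/side0.png

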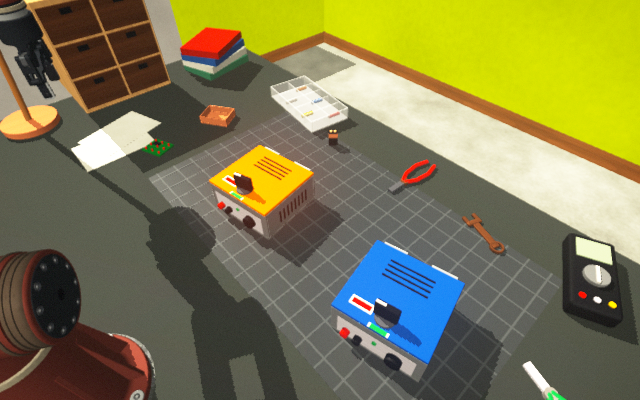

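View pics/top0.png

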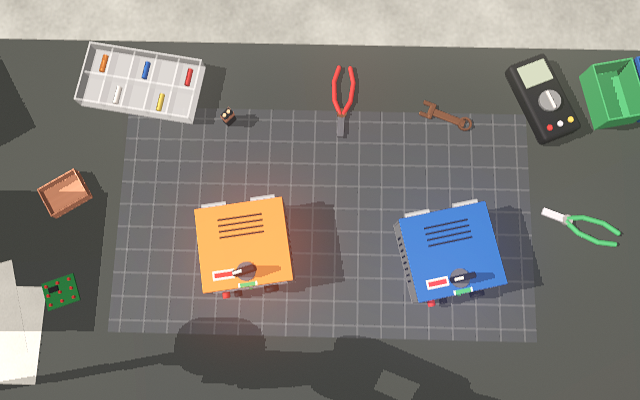

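Side view: the orange box is at about (262,188) and the blue box at (400,300). Top view: orange lid around (244,245), its knob at about (245,271), and blue lid around (453,252). Next I measure the orange lid and its wing.

```bash
python3 - <<'E'
from h import *
for n in('top','side'):
    c=cam(n); hsv=cv2.cvtColor(c['color'],cv2.COLOR_RGB2HSV); P=deproj(c)
    m=((hsv[...,0]>10)&(hsv[...,0]<28)&(hsv[...,1]>130)&(hsv[...,2]>90)&(abs(P[...,2]-.0885)<.012)).astype(np.uint8)
    if n=='top': m[:, :150]=0
    cnt=max(cv2.findContours(m,cv2.RETR_EXTERNAL,cv2.CHAIN_APPROX_NONE)[0],key=cv2.contourArea)
    W=np.array([ray_plane(c,p[0],.0885)[:2] for p in cv2.convexHull(cnt)])
    r=cv2.minAreaRect((W*1000).astype(np.float32)); print(n,r, cv2.boxPoints(r).round(1).tolist())
    print('lid z',np.median(P[...,2][m>0]))
    # knob: points higher than lid
    x,y,w,h=cv2.boundingRect(cnt); 
    Q=P[y-10:y+h+10,x-10:x+w+10].reshape(-1,3); Q=Q[(Q[:,2]>.118)&(Q[:,2]<.14)]
    print(len(Q),Q.mean(0),Q.min(0),Q.max(0))
    r2=cv2.minAreaRect((Q[:,:2]*1000).astype(np.float32)); print(r2)
    u0,v0=proj(c,[Q[:,0].mean(),Q[:,1].mean(),.11]).astype(int)
    cr=c['color'][v0-45:v0+45,u0-60:u0+60]; cv2.imwrite(f'pics/k_{n}.png',cv2.resize(cr,None,fx=6,fy=6,interpolation=cv2.INTER_CUBIC)[:,:,::-1]); print(u0-60,v0-45)
E
```

```text
top ((492.4634704589844, 160.18789672851562), (169.971435546875, 179.42152404785156), 9.70879077911377) [[393.6000061035156, 234.3000030517578], [423.79998779296875, 57.400001525878906], [591.4000244140625, 86.0999984741211], [561.0999755859375, 262.8999938964844]]
lid z 0.08901092299093706
155 [0.43837012 0.15040167 0.12804907] [0.4273375  0.12943857 0.11880735] [0.44916363 0.171357   0.13336437]
((438.80279541015625, 150.703857421875), (12.244165420532227, 43.22944259643555), 19.747770309448242)
184 225
side ((488.72271728515625, 155.72280883789062), (173.45156860351562, 184.04896545410156), 9.716217994689941) [[387.70001220703125, 231.8000030517578], [418.79998779296875, 50.400001525878906], [589.7000122070312, 79.69999694824219], [558.7000122070312, 261.1000061035156]]
lid z 0.08886465278560235
124 [0.43502469 0.14591455 0.1260839 ] [0.42518252 0.12698093 0.11821209] [0.4477226  0.16833204 0.13127237]
((435.80377197265625, 148.48983764648438), (12.57086181640625, 43.396636962890625), 17.698457717895508)
183 137
```

View pics/k_top.png

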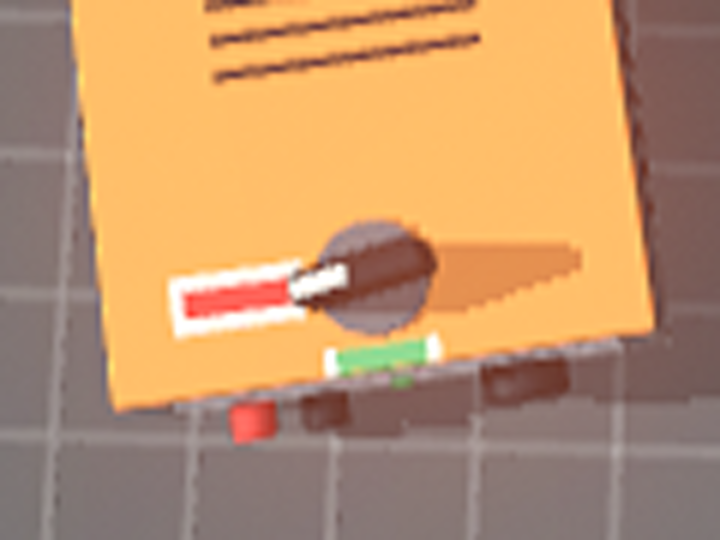

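```bash
cat >> h.py <<'E'
def plan(p_cmd,jaw_cmd_deg,p_goal,jaw_goal_deg):
    """tool y down; tool x at heading deg. returns shift in tool axes mm and turn about tool y"""
    a=np.radians(jaw_cmd_deg); M=np.array([[np.cos(a),0,-np.sin(a)],[np.sin(a),0,np.cos(a)],[0,-1,0]])
    d=(np.array(p_goal)-p_cmd)@M
    return (d*1000).round(1), round(-np.radians(jaw_goal_deg-jaw_cmd_deg),3)
E
python3 - <<'E'
from h import *
s=get_state(); Rm=R.from_rotvec(s['ee_rot']).as_matrix(); a=np.degrees(np.arctan2(Rm[1,0],Rm[0,0])); print(a, s['eef_pos'])
print(plan([.231,.581,.231],a,[.438,.1503,.19],19.0))
E
```

```text
68.29917935485389 [0.23084506 0.58025869 0.23042967]
(array([-323.6,   41. , -351.6]), np.float64(0.86))
```

Crop: the wing's white pointer end is at the left (crop 320,283), by the red mark. The knob is locked at about 10°, and its position agrees with the lid geometry. Moving above the knob.

Emit:
arm_command(steps=[[0.2, -20, 2, -22, 0, 0.05, 0], [0.2, -60, 6, -66, 0, 0.16, 0], [0.2, -105, 12, -112, 0, 0.27, 0], [0.2, -138, 17, -150, 0, 0.37, 0], [0.2, -170, 21, -185, 0, 0.46, 0], [0.2, -202, 25, -220, 0, 0.54, 0], [0.2, -232, 29, -253, 0, 0.62, 0], [0.2, -262, 33, -285, 0, 0.7, 0]], newtons=60)

```text
time: 1.0
eef_pos: [0.3957, 0.238, 0.199]
ee_rot: [-1.537, -0.384, 0.383]
ft_force: [1.1, 0.3, -0.7]
gripper_width: 0.598
```

Emit:
arm_command(steps=[[0.2, 0, 0, 0, 0, 0, 0], [0.2, 0, 0, 0, 0, 0, 0]])

```text
time: 1.2
eef_pos: [0.3956, 0.2388, 0.1989]
ee_rot: [-1.536, -0.383, 0.384]
ft_force: [-0.5, 0.8, 0.3]
gripper_width: 0.599
```

```bash
python3 - <<'E'
from h import *
s=get_state(); Rm=R.from_rotvec(s['ee_rot']).as_matrix(); a=np.degrees(np.arctan2(Rm[1,0],Rm[0,0])); print(a, s['eef_pos'],s['time'],s['gripper_width'],s['joint_pos'])
print(Rm.round(3)); print(plan(s['eef_pos'],a,[.438,.1503,.19],19.0))
E
```

```text
28.01569517903029 [0.39557099 0.23882346 0.19893934] 1.2 0.5994296643969549 [ 3.90650363e-01 -1.08005166e-01  2.01670781e+00  7.01184929e-04
  1.23323105e+00 -9.85480038e-02]
[[ 0.883 -0.001 -0.47 ]
 [ 0.47   0.     0.883]
 [-0.    -1.     0.001]]
(array([ -4.1,   8.9, -98.1]), np.float64(0.157))
```

Emit:
arm_command(steps=[[0.2, -1, 2, -25, 0, 0.04, 0], [0.2, -2, 4, -50, 0, 0.08, 0], [0.2, -3, 6, -75, 0, 0.12, 0], [0.2, -4, 9, -98, 0, 0.157, 0], [0.2, -4, 9, -98, 0, 0.157, 0], [0.2, -4, 9, -98, 0, 0.157, 0]])

```text
time: 1.8
eef_pos: [0.4377, 0.1529, 0.1901]
ee_rot: [-1.554, -0.264, 0.265]
ft_force: [0.2, 0.6, 0.3]
gripper_width: 0.603
```

```bash
python3 - <<'E'
from h import *
s=get_state(); Rm=R.from_rotvec(s['ee_rot']).as_matrix(); a=np.degrees(np.arctan2(Rm[1,0],Rm[0,0])); print(a, s['eef_pos'],s['time'],s['gripper_width'],s['joint_pos'])
print(plan(s['eef_pos'],a,[.438,.1503,.097],19.0))
c=cam('side'); save(c,'s1.png'); c=cam('top'); save(c,'t1.png')
E
```

```text
19.299512419280443 [0.43766047 0.15289357 0.19008762] 1.8 0.6028308977163965 [ 1.83885255e-01 -9.42795725e-02  2.02181407e+00  1.01401926e-03
  1.21445404e+00 -1.53308585e-01]
(array([-0.5, 93.1, -2.6]), np.float64(0.005))
```

View pics/s1.png

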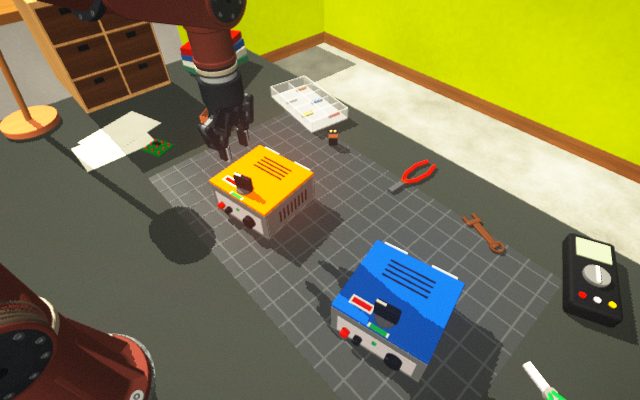

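```bash
python3 - <<'E'
from h import *
s=get_state(); print(s['eef_pos'],s['time'])
for n in('side','top'):
    c=cam(n); print(n,proj(c,s['eef_pos']),proj(c,[.438,.1503,.1285])); save(c,n+'2.png')
    cr=c['color'][90:230,160:300] if n=='side' else c['color'][190:330,170:310]
    cv2.imwrite('pics/z2%s.png'%n,cv2.resize(cr,None,fx=4,fy=4)[:,:,::-1])
E
```

```text
[0.4375352  0.15300848 0.19015488] 1.9
side [236.27920442 152.74170559] [242.08526826 175.21517458]
top [235.95715691 267.46572416] [242.97100635 269.62480832]
```

View pics/z2side.png

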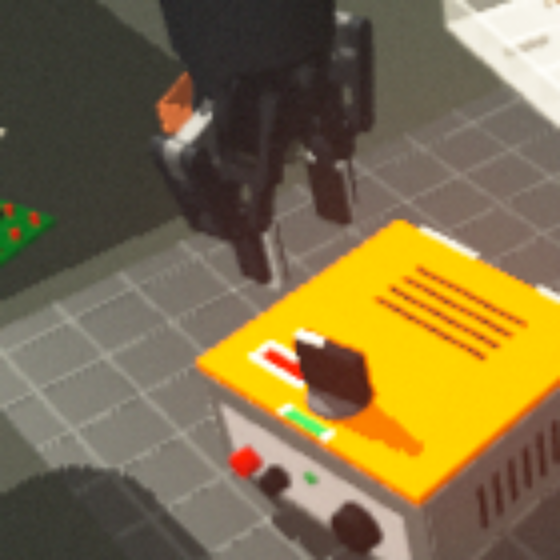

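View pics/top2.png

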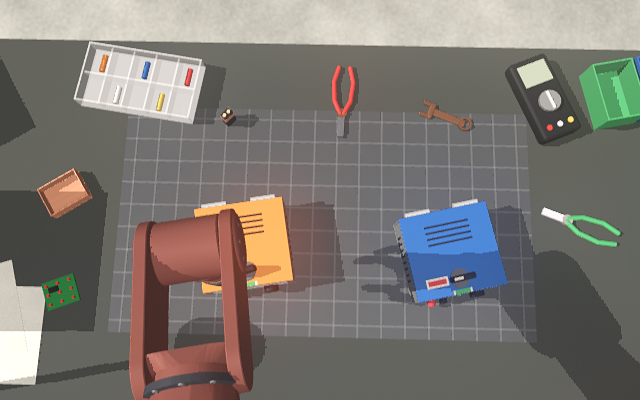

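The side view puts the fingertips at about (226,161) and (245,145). Their midpoint matches the projected TCP (236,153). The knob looks 2–3 px off its prediction, so I check it with rays before descending.

```bash
python3 - <<'E'
from h import *
c=cam('side'); 
cr=c['color'][150:210,205:285]; 
g=cr.max(2).astype(int)
im=cv2.resize(cr,None,fx=10,fy=10,interpolation=cv2.INTER_NEAREST)[:,:,::-1].copy()
# predicted wing top corners & base centre
for cx,cy,col in((.438,.1503,(255,0,0)),(.436,.148,(0,255,0))):
  e=np.array([-np.sin(np.radians(19)),np.cos(np.radians(19))]); n=np.array([e[1],-e[0]])
  for a,b,z in((22,6,.1285),(22,-6,.1285),(-22,6,.1285),(-22,-6,.1285),(0,0,.0925)):
    p=proj(c,[*(np.array([cx,cy])+e*a/1000+n*b/1000),z]); q=((p-[205,150]+.5)*10).astype(int); cv2.circle(im,tuple(q.tolist()),5,col,-1)
cv2.imwrite('pics/ov.png',im)
E
```

```text
(no output)
```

View pics/ov.png

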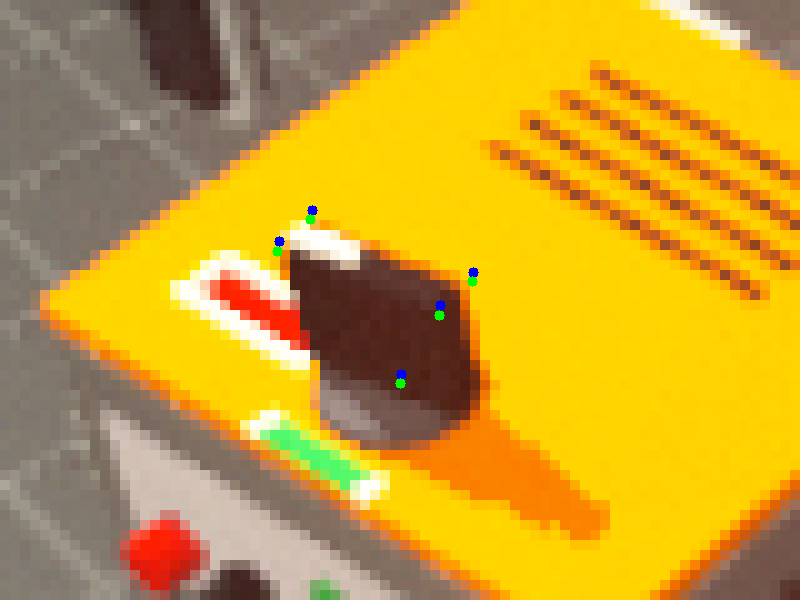

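Emit:
arm_command(steps=[[0.2, -2, 10, -4, 0, 0, 0], [0.2, -2, 30, -4, 0, 0, 0], [0.2, -2, 50, -4, 0, 0, 0], [0.2, -2, 68, -4, 0, 0, 0], [0.2, -2, 82, -4, 0, 0, 0], [0.2, -2, 91, -4, 0, 0, 0], [0.2, -2, 91, -4, 0, 0, 0]])

```text
time: 2.75
eef_pos: [0.4359, 0.1468, 0.0973]
ee_rot: [-1.555, -0.26, 0.266]
ft_force: [0.0, -0.0, 0.2]
gripper_width: 0.599
```

```bash
python3 - <<'E'
from h import *
s=get_state(); print(s['eef_pos'],s['ft_force'])
c=cam('side')
cv2.imwrite('pics/z3.png',cv2.resize(c['color'][130:230,190:320],None,fx=6,fy=6)[:,:,::-1])
E
```

```text
[0.43585188 0.14675501 0.09729792] [ 0.03483683 -0.0458889   0.24768682]
```

View pics/z3.png

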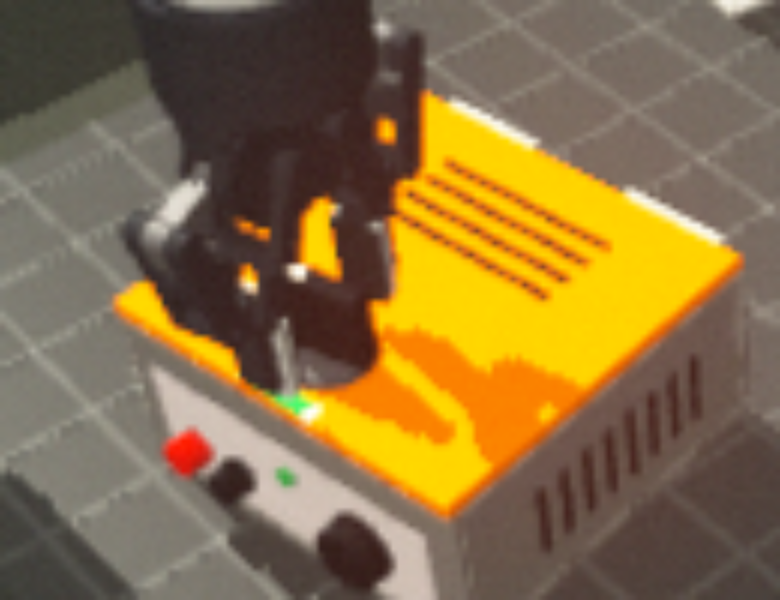

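The fingers straddle the wing (crop 290,350 and 385,270) without contact. Nudging 2 mm and closing gently.

Emit:
arm_command(steps=[[0.2, 2, 0, 2, 0, 0, 0], [-0.2, 2, 0, 2, 0, 0, 0], [-0.6, 2, 0, 2, 0, 0, 0], [-1, 2, 0, 2, 0, 0, 0], [-1, 2, 0, 2, 0, 0, 0], [-1, 2, 0, 2, 0, 0, 0], [-1, 2, 0, 2, 0, 0, 0], [-1, 2, 0, 2, 0, 0, 0]], newtons=50)

```text
time: 3.6
eef_pos: [0.4385, 0.1495, 0.0999]
ee_rot: [-1.555, -0.262, 0.264]
ft_force: [-3.4, -1.5, 4.7]
gripper_width: 0.133
```

```bash
python3 - <<'E'
from h import *
s=get_state(); Rm=R.from_rotvec(s['ee_rot']).as_matrix(); a=np.degrees(np.arctan2(Rm[1,0],Rm[0,0])); print(a,Rm[:,1], s['eef_pos'],s['gripper_width'],s['ft_force'],s['ft_torque'],s['joint_pos'])
E
```

```text
19.209974761294234 [-7.77561683e-04 -4.11984691e-04 -9.99999613e-01] [0.43848301 0.14951165 0.09990189] 0.13328139308331236 [-3.36843794 -1.49182332  4.73966268] [-0.13941814  0.44254391 -0.01075972] [ 1.77110537e-01  3.33820276e-02  2.08831081e+00 -3.15010391e-04
  1.02073782e+00 -1.58002050e-01]
```

Grip confirmed: the opening is 11.3 mm, close to the 12 mm wing. Turning counter-clockwise.

Emit:
arm_command(steps=[[-1, 0.5, 0, 0.5, 0, -0.05, 0], [-1, 0.5, 0, 0.5, 0, -0.14, 0], [-1, 0.5, 0, 0.5, 0, -0.24, 0], [-1, 0.5, 0, 0.5, 0, -0.34, 0], [-1, 0.5, 0, 0.5, 0, -0.44, 0], [-1, 0.5, 0, 0.5, 0, -0.54, 0], [-1, 0.5, 0, 0.5, 0, -0.64, 0], [-1, 0.5, 0, 0.5, 0, -0.74, 0]])

```text
time: 4.4
eef_pos: [0.4391, 0.1501, 0.0999]
ee_rot: [-1.403, -0.84, 0.84]
ft_force: [-2.9, -0.4, 4.5]
gripper_width: 0.131
```

Emit:
arm_command(steps=[[-1, 0, 0, 0, 0, -0.1, 0], [-1, 0, 0, 0, 0, -0.2, 0], [-1, 0, 0, 0, 0, -0.3, 0], [-1, 0, 0, 0, 0, -0.4, 0], [-1, 0, 0, 0, 0, -0.5, 0], [-1, 0, 0, 0, 0, -0.6, 0], [-1, 0, 0, 0, 0, -0.66, 0], [-1, 0, 0, 0, 0, -0.66, 0]])

```text
time: 5.2
eef_pos: [0.4392, 0.1509, 0.0999]
ee_rot: [-1.127, -1.33, 1.328]
ft_force: [-1.5, 1.6, 5.6]
gripper_width: 0.13
```

```bash
python3 - <<'E'
from h import *
s=get_state(); Rm=R.from_rotvec(s['ee_rot']).as_matrix(); a=np.degrees(np.arctan2(Rm[1,0],Rm[0,0])); print(a,Rm[:,1], s['eef_pos'],s['gripper_width'],s['ft_force'],s['ft_torque'],s['joint_pos'])
E
```

```text
99.39131088143274 [ 3.21376154e-04  1.29385602e-03 -9.99999111e-01] [0.43918323 0.15087241 0.09987806] 0.13042888198220035 [-1.53784656  1.56602101  5.64491645] [0.364542   0.49137477 0.07145918] [ 1.78775271e-01  3.47630213e-02  2.08693569e+00  1.42772284e-03
  1.01934807e+00 -1.55667771e+00]
```

Emit:
arm_command(steps=[[-1, 0, 0, 0, 0, -0.03, 0], [-1, 0, 0, 0, 0, -0.05, 0], [-1, 0, 0, 0, 0, -0.05, 0], [-1, 0, 0, 0, 0, -0.05, 0]])

```text
time: 5.6
eef_pos: [0.4392, 0.1509, 0.0999]
ee_rot: [-1.102, -1.362, 1.36]
ft_force: [-3.0, 1.7, 6.1]
gripper_width: 0.131
```

```bash
python3 - <<'E'
from h import *
s=get_state(); Rm=R.from_rotvec(s['ee_rot']).as_matrix(); a=np.degrees(np.arctan2(Rm[1,0],Rm[0,0])); print(a,Rm[:,1], s['eef_pos'],s['gripper_width'],s['ft_force'],s['ft_torque'])
c=cam('side')
cv2.imwrite('pics/z4.png',cv2.resize(c['color'][130:230,190:320],None,fx=6,fy=6)[:,:,::-1])
E
```

```text
101.95351359962328 [-6.57493076e-05  2.04245373e-03 -9.99997912e-01] [0.4391792  0.15087821 0.09987305] 0.13128387495378627 [-3.02717618  1.68436258  6.12900993] [ 0.2142687   0.49433028 -0.8767173 ]
```

View pics/z4.png

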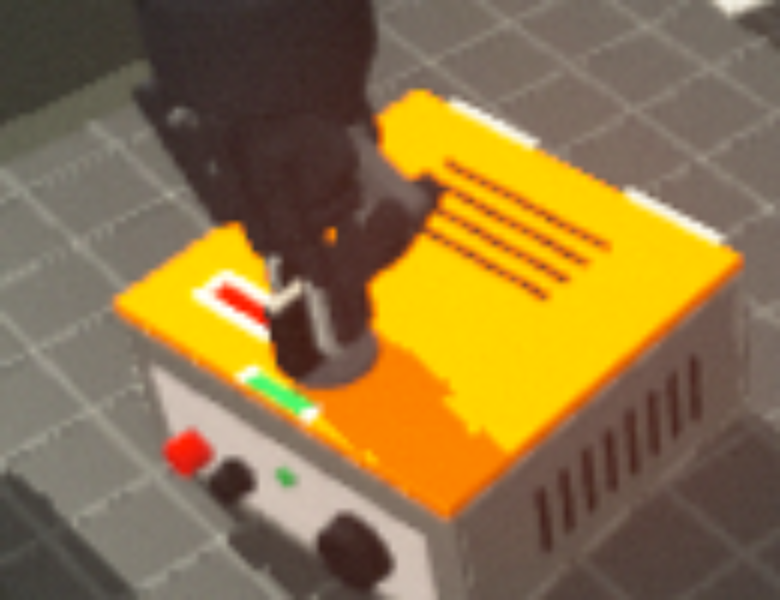

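The torque rose to 0.9 N m at a heading of about 100–102°, so the knob is at its end stop. The picture shows the wing's pointer end (crop 285,295) facing the green mark (280,392). I ease the preload slightly, then lift along the arc.

Emit:
arm_command(steps=[[-1, 0, 0, 0, 0, 0.02, 0], [-1, 0, 0, 0, 0, 0.02, 0]], newtons=40)

```text
time: 5.85
eef_pos: [0.4392, 0.1509, 0.0999]
ee_rot: [-1.112, -1.349, 1.346]
ft_force: [-2.7, 1.7, 6.3]
gripper_width: 0.13
```

```bash
python3 - <<'E'
from h import *
s=get_state(); Rm=R.from_rotvec(s['ee_rot']).as_matrix(); a=np.degrees(np.arctan2(Rm[1,0],Rm[0,0])); print(a, s['eef_pos'],s['ft_force'],s['ft_torque'])
k=np.radians(9.7); bx=np.array([np.cos(k),np.sin(k),0]); h=s['eef_pos'][2]+.019-.0805
r=np.hypot(.14,h);p=np.arctan2(h,.14)
for t in range(4,76,4):
    f=p+np.radians(t); d=bx*(.14-r*np.cos(f))+np.array([0,0,r*np.sin(f)-h]); print(t,(d@Rm*1000).round(1))
E
```

```text
100.87524234316543 [0.43918702 0.15087629 0.09987663] [-2.66002338  1.72731959  6.25423632] [ 0.2525557   0.53984875 -0.59799958]
4 [-0.  -9.7 -3. ]
8 [ -0.1 -19.1  -6.7]
12 [ -0.2 -28.3 -11. ]
16 [ -0.3 -37.1 -16. ]
20 [ -0.4 -45.6 -21.6]
24 [ -0.5 -53.6 -27.7]
28 [ -0.6 -61.2 -34.4]
32 [ -0.7 -68.3 -41.6]
36 [ -0.9 -74.9 -49.3]
40 [ -1.  -81.  -57.4]
44 [ -1.2 -86.5 -66. ]
48 [ -1.4 -91.3 -74.9]
52 [ -1.6 -95.5 -84.1]
56 [ -1.7 -99.1 -93.5]
60 [  -1.9 -102.  -103.3]
64 [  -2.1 -104.2 -113.1]
68 [  -2.3 -105.8 -123.2]
72 [  -2.5 -106.6 -133.2]
```

Emit:
arm_command(steps=[[-1, 0, -5, -1.5, 0, 0.01, 0], [-1, 0, -12, -4, 0, 0.01, 0], [-1, 0, -19, -6.7, 0, 0.01, 0], [-1, -0.2, -28, -11, 0, 0.01, 0], [-1, -0.3, -37, -16, 0, 0.01, 0], [-1, -0.4, -45.5, -21.5, 0, 0.01, 0], [-1, -0.5, -53.5, -27.5, 0, 0.01, 0], [-1, -0.5, -53.5, -27.5, 0, 0.01, 0]])

```text
time: 6.65
eef_pos: [0.4657, 0.1554, 0.1543]
ee_rot: [-1.114, -1.342, 1.344]
ft_force: [-5.9, 3.3, -0.7]
gripper_width: 0.134
```

```bash
python3 - <<'E'
from h import *
s=get_state(); Rm=R.from_rotvec(s['ee_rot']).as_matrix(); a=np.degrees(np.arctan2(Rm[1,0],Rm[0,0])); print(a, s['eef_pos'],s['ft_force'],s['ft_torque'],s['gripper_width'])
c=cam('side')
cv2.imwrite('pics/z5.png',cv2.resize(c['color'][100:230,170:340],None,fx=4,fy=4)[:,:,::-1])
E
```

```text
100.54178551786873 [0.46573874 0.15538172 0.15428675] [-5.85119719  3.29288848 -0.69378368] [ 0.36869231  1.35988901 -0.41481953] 0.1335428620407666
```

View pics/z5.png

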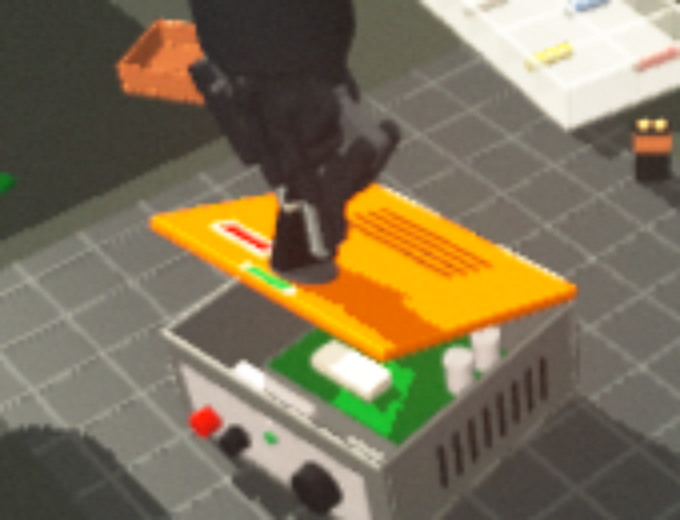

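The lid is about 24° open, its front edge up at crop (160,220)–(385,355), and the wing is still held. Continuing along the arc.

Emit:
arm_command(steps=[[-1, 0, -7.5, -7, 0, 0, 0], [-1, -0.2, -14.7, -14, 0, 0, 0], [-1, -0.4, -21.3, -22, 0, 0, 0], [-1, -0.5, -27.5, -30, 0, 0, 0], [-1, -0.7, -33, -38.5, 0, 0, 0], [-1, -0.9, -37.8, -47.5, 0, 0, 0], [-1, -1, -42, -56.5, 0, 0, 0], [-1, -1.2, -45.6, -66, 0, 0, 0]])

```text
time: 7.5
eef_pos: [0.5285, 0.1662, 0.199]
ee_rot: [-1.11, -1.337, 1.348]
ft_force: [-8.7, 3.4, -1.5]
gripper_width: 0.136
```

Emit:
arm_command(steps=[[-1, -0.2, -3, -10, 0, 0, 0], [-1, -0.4, -5.1, -19.5, 0, 0, 0], [-1, -0.6, -6.7, -29.5, 0, 0, 0], [-1, -0.8, -7.5, -39.5, 0, 0, 0], [-1, -0.9, -7.7, -44, 0, 0, 0], [-1, -0.9, -7.7, -44, 0, 0, 0]])

```text
time: 8.1
eef_pos: [0.5739, 0.174, 0.2079]
ee_rot: [-1.113, -1.342, 1.345]
ft_force: [-6.0, 3.5, -0.4]
gripper_width: 0.136
```

```bash
python3 - <<'E'
from h import *
s=get_state(); Rm=R.from_rotvec(s['ee_rot']).as_matrix(); a=np.degrees(np.arctan2(Rm[1,0],Rm[0,0])); print(a, s['eef_pos'],s['ft_force'],s['ft_torque'],s['gripper_width'])
c=cam('side'); P=deproj(c)
cv2.imwrite('pics/z6.png',cv2.resize(c['color'][60:230,170:340],None,fx=4,fy=4)[:,:,::-1])
E
```

```text
100.60156995688213 [0.57387546 0.17398399 0.20788987] [-6.01390566  3.46980668 -0.35982357] [ 0.43802423  1.52742814 -0.22224469] 0.13605795743532112
```

View pics/z6.png

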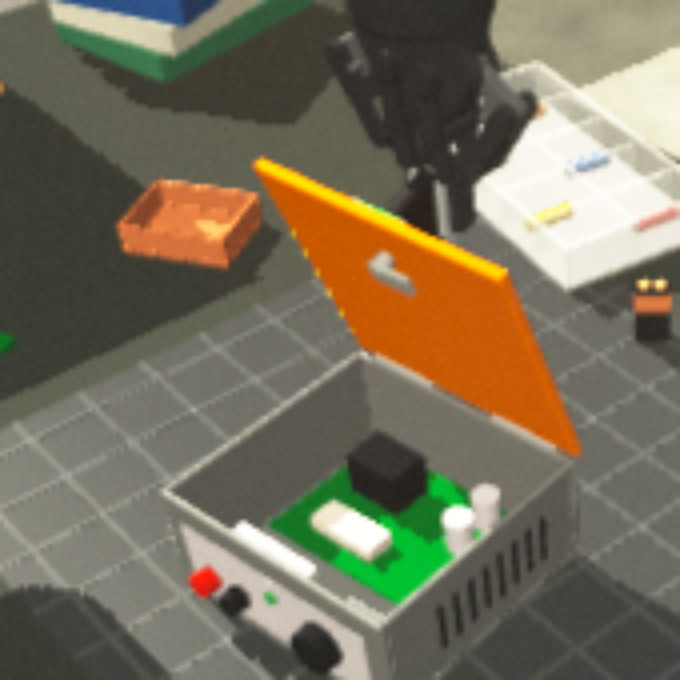

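The lid stands at about 73°, top edge at crop (260,165)–(505,275), with the wing still between the pads. Releasing and retreating upwards.

Emit:
arm_command(steps=[[-1, 0, 0, 0, 0, 0, 0], [-0.6, 0, 0, 0, 0, 0, 0], [-0.2, 0, 0, 0, 0, 0, 0], [0, 0, 0, 0, 0, 0, 0], [0.1, 0, 0, 0, 0, 0, 0], [0.1, 0, 0, 0, 0, 0, 0], [0.1, 0, 0, 0, 0, 0, 0], [0.1, 0, 0, 0, 0, 0, 0]])

```text
time: 8.95
eef_pos: [0.5746, 0.1731, 0.2058]
ee_rot: [-1.116, -1.343, 1.344]
ft_force: [0.0, -0.3, -0.2]
gripper_width: 0.549
```

Emit:
arm_command(steps=[[0.1, 0, -8, 0, 0, 0, 0], [0.1, 0, -25, 0, 0, 0, 0], [0.1, 0, -45, 0, 0, 0, 0], [0.1, 0, -65, 0, 0, 0, 0], [0.1, 0, -85, 0, 0, 0, 0], [0.1, 0, -105, 0, 0, 0, 0], [0.1, 0, -120, 0, 0, 0, 0], [0.1, 0, -120, 0, 0, 0, 0]])

```text
time: 9.75
eef_pos: [0.5761, 0.1734, 0.3296]
ee_rot: [-1.121, -1.349, 1.34]
ft_force: [0.2, 0.6, 0.3]
gripper_width: 0.548
```

```bash
python3 - <<'E'
from h import *
s=get_state(); print(s['eef_pos'],s['ft_force'],s['gripper_width'],s['time'])
for n in('side','top'):
    c=cam(n); save(c,n+'7.png')
    P=deproj(c); hsv=cv2.cvtColor(c['color'],cv2.COLOR_RGB2HSV)
    m=(hsv[...,0]>5)&(hsv[...,0]<28)&(hsv[...,1]>180)&(P[...,2]>.1)&(P[...,0]>.45)&(P[...,0]<.65)&(P[...,1]>.03)&(P[...,1]<.3)
    Q=P[m]; 
    if len(Q)>30:
        n_=np.linalg.svd(Q-np.median(Q,0),full_matrices=False)[2][2]; print(n,len(Q),'tilt',np.degrees(np.arccos(abs(n_[2]))),Q.min(0),Q.max(0))
E
```

```text
[0.57613881 0.17344638 0.32958913] [0.20956175 0.56215387 0.25201993] 0.5482898093406575 9.75
side 1965 tilt 71.19656208001552 [0.50504557 0.07524067 0.10004543] [0.58798927 0.2578135  0.24444537]
```

View pics/side7.png

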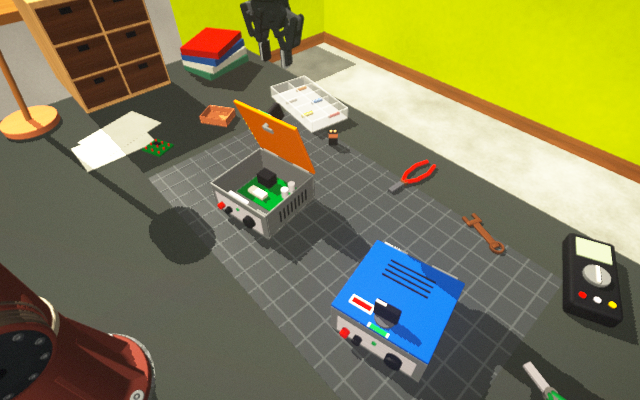

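View pics/top7.png

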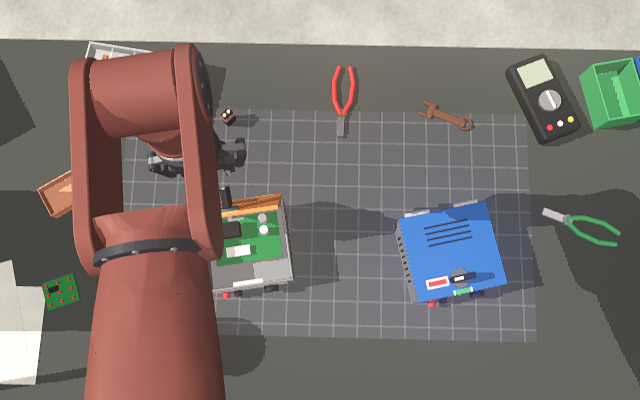

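The lid holds at 71° (depth plane fit). In the side view its top edge runs about (236,102)–(300,135), and the blue box is untouched at (400,300). I move the arm aside to check the knob's turn from the top.

Emit:
arm_command(steps=[[0.1, 15, 0, 0, 0, 0, 0], [0.1, 40, 0, 0, 0, 0, 0], [0.1, 70, 0, 0, 0, 0, 0], [0.1, 100, 0, 0, 0, 0, 0], [0.1, 130, 0, 0, 0, 0, 0], [0.1, 160, 0, 10, 0, 0, 0], [0.1, 190, 0, 20, 0, 0, 0], [0.1, 190, 0, 20, 0, 0, 0]])

```text
time: 10.65
eef_pos: [0.5168, 0.3602, 0.3239]
ee_rot: [-1.11, -1.345, 1.349]
ft_force: [0.2, -0.0, 0.1]
gripper_width: 0.552
```

```bash
python3 - <<'E'
from h import *
s=get_state(); print(s['eef_pos'],s['ft_force'],s['time'])
c=cam('top'); P=deproj(c)
cv2.imwrite('pics/z8.png',cv2.resize(c['color'][140:310,160:340],None,fx=4,fy=4)[:,:,::-1])
# wing points: beyond lid plane, dark, in box coords
k=np.radians(9.7); B=np.array([.4925,.1602]); d=P[...,:2]-B
bx=d@[np.cos(k),np.sin(k)]; by=d@[-np.sin(k),np.cos(k)]
m=(abs(by)<.035)&(bx>.03)&(bx<.13)&(P[...,2]>.15)&(P[...,2]<.28)&(c['color'].max(2)<90)
print(m.sum()); 
if m.sum(): print('by',by[m].min(),by[m].max(),'bx',bx[m].min(),bx[m].max(),'z',P[...,2][m].min(),P[...,2][m].max())
hinge=[.085,.0805]
c=cam('side');P=deproj(c); hsv=cv2.cvtColor(c['color'],cv2.COLOR_RGB2HSV)
mb=(hsv[...,0]>100)&(hsv[...,0]<125)&(hsv[...,1]>150)&(P[...,2]>.06)&(P[...,2]<.2); print('blue z',np.percentile(P[...,2][mb],[1,50,99]))
E
```

```text
[0.5168388  0.36019348 0.32386451] [ 0.2466831  -0.03871706  0.10561839] 10.65
235
by -0.018193655972147803 0.01610560178157846 bx 0.04173657964754693 0.0882589992690961 z 0.201726610418313 0.25030827895534075
blue z [0.0692146  0.08930759 0.09175825]
```

View pics/z8.png

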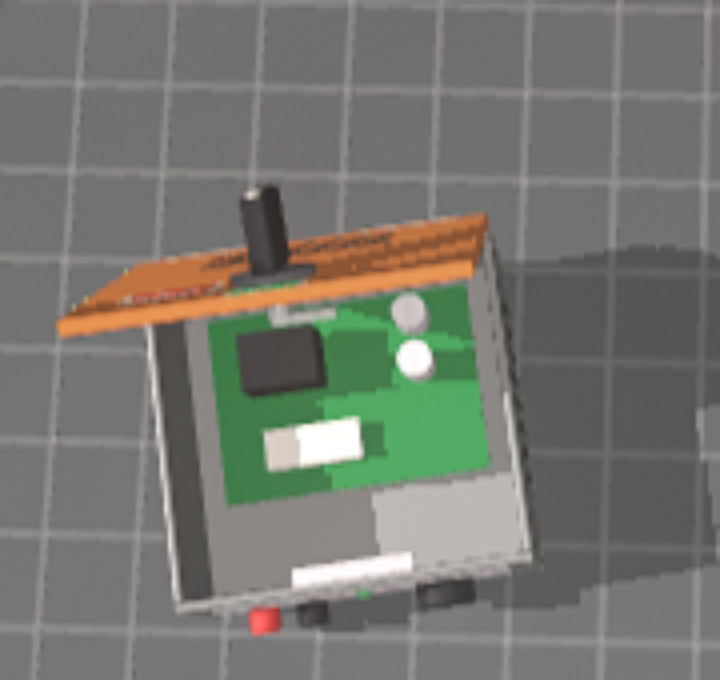

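The wing is seen end-on from above at crop (265,230), pointer end up, so it lies along the box's x and is fully turned. The arm is clear and the blue lid is flat at 89 mm. Handing in.

```bash
python3 - <<'E'
from bench import *
print(finish_job())
E
```

```text
the job is handed in; nothing more can be done
None
```

I unlocked the orange box and swung its lid up to about 71°. The job was handed in at about 10.8 s of the 38 s allowed.

- **Knob:** I gripped the wing (opening 11 mm) and turned it counter-clockwise about 80°. The moment then rose from 0.07 to 0.9 N m, so I took that as the end stop. After release, the top view shows the wing end-on, along the box's x. I judged that by eye and did not measure the final angle.
- **Lid:** I lifted it by the wing along the hinge arc, commanding about 73°. After release, a plane fitted to the side-camera depth gave 71°. It was still up about a second later in the top view.
- **Blue box:** I never touched it. Its lid reads flat at 89 mm, and its knob looks unchanged in the pictures.
- **Arm:** It ended clear of everything, with forces about zero. The wrist force stayed below about 10 N at every reading.
- **Disagreement:** The two cameras placed the orange knob 2–3 mm apart. I aimed between them, and the jaws settled nearer the top camera's value.

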